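Fit the keyed collar and vial carousel to the sample spinner

TASK

Set up the sample spinner: put the white spacer collar on the drive spindle first, then the blue vial carousel on top of it. The holes are D-shaped like the spindle, so turn each part until its orange stripe lines up with the one on the spindle and let it slide down until it sits fully home. Leave the beaker, the weighing bottle and the dropper bottle standing where they are.

Things in the scene. Friction and masses are not known exactly. Their poses are not given: they have to be found in the camera images.
- spindle_seat (a point): Centre of the top of the spindle's 44 mm aluminium flange, on the spinner's fixed white 100x90 mm box; 41 mm over the worktop, 10 mm over the box. z up; x square to the shaft's flat, along the orange stripe. The collar rests on it. Steel D-shaft rises 44 mm from here: 20 mm diameter, flat 5.5 mm from the axis at +x, top 3 mm bevelled. Angle varies; a brake (0.4 N m) holds it.
- collar_mid (a point): Centre (half-way up, on the axis) of the loose white collar: cylinder 48 mm diameter, 24 mm high, about 60 g; grip across the outside in any direction. z up; x square to the flat of its D through-bore, along the orange stripe on top and side. Bore 23 mm diameter, flat 6.5 mm from the axis, foot bevelled. Home: this point 12 mm above spindle_seat.
- carousel_mid (a point): Centre (half-way up, on the axis) of the loose blue carousel: cylinder 58 mm diameter, 28 mm high, about 90 g, five vial sockets in its top; grip across the outside in any direction. z up; x square to the flat of its D through-bore, along the orange stripe on top and side. Bore as the collar's. Home on the seated collar: this point 38 mm above spindle_seat.
- beaker: Small clear beaker, 54 x 57 mm, 74 mm high; origin at the centre of its underside. To be left alone.
- weighing_bottle: Glass weighing bottle with lid, 35 mm diameter, 65 mm high; origin at the centre of its underside. To be left alone.
- dropper_bottle: Brown dropper bottle with black bulb, 28 mm diameter, 84 mm high; origin at the centre of its underside. To be left alone.
- collar: The white collar as a body; origin at the centre of its underside, axes as for collar_mid.
- carousel: The blue carousel as a body; origin at the centre of its underside, axes as for carousel_mid.
Mind the look-alikes: they are no part of the job. What is shaped like the collar but brown is not meant. Of the things shaped like the carousel, the blue one is meant.

How it is judged (in metres and radians):
On the way, in this order (a step that is already met when the one before it is completed fails the run):
1. the collar sits fully home on the spindle flange, its flat on the shaft's flat, let go (horizontal distance between collar_mid and spindle_seat below 0.004 m and z of collar_mid in the frame of spindle_seat between 0.0095 and 0.0145 m and angle between collar_mid's own z axis and vertical below 0.12 rad and angle between the x axis of collar_mid and the x axis of spindle_seat, either way round below 0.4 rad and contact force between collar and the fingers below 0.1 N), for 0.2 s.
2. the carousel sits fully home on the collar, its flat on the shaft's flat, let go (horizontal distance between each of collar_mid, carousel_mid and spindle_seat below 0.004 m and z of collar_mid in the frame of spindle_seat between 0.0095 and 0.0145 m and angle between each of collar_mid, carousel_mid's own z axis and vertical below 0.12 rad and angle between the x axis of each of collar_mid, carousel_mid and the x axis of spindle_seat, either way round below 0.4 rad and z of carousel_mid in the frame of spindle_seat between 0.035 and 0.041 m and contact force between carousel and the fingers below 0.1 N), for 0.2 s.
At the end, for the whole second after the job is handed in: Collar on the spindle flange and carousel on the collar, both on the D-shaft: centres within 4 mm of the spindle axis, upright within 0.12 rad, stripes within 0.4 rad of the spindle's, heights within 2.5 mm (collar) and 3 mm (carousel) of fully home, let go and at rest (horizontal distance between each of collar_mid, carousel_mid and spindle_seat below 0.004 m and z of collar_mid in the frame of spindle_seat between 0.0095 and 0.0145 m and angle between each of collar_mid, carousel_mid's own z axis and vertical below 0.12 rad and angle between the x axis of each of collar_mid, carousel_mid and the x axis of spindle_seat, either way round below 0.4 rad and z of carousel_mid in the frame of spindle_seat between 0.035 and 0.041 m and linear speed of each of collar, carousel below 0.02 m/s); the robot touches nothing.
It fails at once if the small clear beaker is knocked over or moved by more than 30 mm (distance of beaker from where it was at the start of the episode above 0.03 m or angle between beaker's own z axis and vertical above 0.5 rad).
It fails at once if the glass weighing bottle is knocked over or moved by more than 30 mm (distance of weighing_bottle from where it was at the start of the episode above 0.03 m or angle between weighing_bottle's own z axis and vertical above 0.5 rad).
It fails at once if the dropper bottle is knocked over or moved by more than 30 mm (distance of dropper_bottle from where it was at the start of the episode above 0.03 m or angle between dropper_bottle's own z axis and vertical above 0.5 rad).
It also fails if it takes over 54 s, if anything falls off the work surface, if the arm or the gripper's body presses on something with over 40 N, if the wrist force passes 120 N, or if a joint passes its speed limit or range.

ROBOT

A 6-joint arm with a two-finger parallel gripper is mounted at the origin on a cart in front of the work surface, level with it; the furniture and walls round the work are solid. World frame = base frame: x ahead of the robot, y to its left, z up, the work surface at z = 0. Lengths are in m, angles in degrees, forces in N, time in s.
With the tool pointing down it reaches from about 0.225 to 0.725 m from the base axis. Payload 3.1 kg.
Tool frame: the origin (TCP) lies midway between the tips of the shut fingers; the grasp point (between the pads) lies 19 mm behind it; z points along the fingers, y is the direction in which the jaws open and shut (so a half turn about z gives the same grasp; the last joint's range is limited). The gripper opens to 85 mm and grips with 20 to 120 N. Pads are 22 mm wide; open, the fingers measure 114 mm over their backs; the gripper's body (76 mm by 85 mm) begins 54 mm behind the grasp point. The pads swing forward as they close: fully open they stand 13 mm farther back than shut.
Start: joints at [55.818, 2.75, 5.684, 92.934, 0, 82.678], TCP at [0.237, 0.468, 0.231] pointing down, gripper open.
Joint ranges: [-166.93, 166.93], [-56.73, 111.36], [-69.38, 81.34], [-121.58, 131.49], [-85.45, 84.26], [-180, 180]. Speed limits (degrees/s): [159.86, 159.86, 180, 180, 180, 180].

INTERFACE

Orientations are given as a 3x3 rotation matrix whose columns are the frame's x, y, z axes.
In Python, from cell import move_ptp, move_straight, movej, set_gripper, sleep, solve_ik, state, grab_frame, get_calibration, MotionError, sign_off gives the robot as it stands. Calls block until the motion is done:
- move_ptp(position, orientation): joint-space move of the TCP to a pose.
- move_straight(position, attitude=None, velocity=0.15, contact_N=None): straight line of the TCP; attitude=None keeps the orientation; velocity is the mean speed in m/s. With contact_N (N) it stops when the force on the tool has changed by that much, and returns True; else False.
- movej(angles): joint-space move.
- set_gripper(opening): finger opening in m; the grip force is fixed at half the most; returns when the fingers have stopped.
- sleep(seconds).
- solve_ik(position, orientation): joint angles nearest the present ones, or None.
- state(): the state.
- grab_frame(name): name is "scene" or "side" or "wrist"; returns the picture (420x560x3 uint8, blue, green, red); there is no depth.
- get_calibration(name): a dict with "camera_matrix" (3x3 intrinsics, pixels), "world_from_camera" (4x4, takes a point from camera to world coordinates). Camera axes: x right, y up, looking along -z (the intrinsics and any distortion apply to the point x, -y, -z); pixel columns grow to the right and rows downward; lengths in m; the calibration is good to about 2 mm. A picture is of the moment at which its call begins: read the wrist's pose just before it. get_calibration takes no time and is no camera call; for the wrist camera it gives the pose at the moment of the call.
A pose or a line that the arm cannot do raises MotionError and nothing moves.
- sign_off(): hands the job in, once; it reports no verdict.
The state is a dict: "clock": time; "q": joint angles; "joint_velocities": joint speeds; "tau": joint torques, N m; "ee_pos": TCP position; "eef_rot": TCP orientation; "contact_force": force on the tool from outside, world axes, zero at the start; "wrist_torque": the same for the moment, N m; "gripper_width": finger opening in m.
Only numpy, scipy, OpenCV 4.12 (cv2) and the standard library are available. Lean on these libraries where they do the work, as an engineer would, in place of code of your own. Each camera call takes 0.05 s, during which the arm holds its last target. There are 200 camera calls.

## Working session

There is one attempt and no reset: what is moved stays moved. The work goes in short steps, each a Python script; the robot and the scene stay as the last script left them, time stands still between calls to the robot, and variables do not carry over. Pictures are saved under pics/ and viewed, about 8 in all and at most 12, crops included, and the job is handed in when it is done.

```bash
ls; mkdir -p pics; python3 - <<'E'
from cell import *
import cv2,numpy as np
for n in("scene","side","wrist"):
    c=get_calibration(n); f=grab_frame(n); cv2.imwrite(f"pics/{n}0.png",f)
    print(n,{k:np.round(v,4).tolist() if not isinstance(v,str) else v for k,v in c.items()})
a=cv2.imread("pics/scene0.png")
print(state()["clock"])
E
```

```text
pics
scene {'camera_matrix': [[452.0112, 0.0, 279.2635], [0.0, 452.0112, 195.6048], [0.0, 0.0, 1.0]], 'world_from_camera': [[0.8884, 0.1792, -0.4226, 0.0772], [-0.4584, 0.3938, -0.7967, -1.0431], [0.0237, 0.9016, 0.432, 0.4886], [0.0, 0.0, 0.0, 1.0]]}
side {'camera_matrix': [[429.8943, 0.0, 282.2937], [0.0, 429.8943, 210.472], [0.0, 0.0, 1.0]], 'world_from_camera': [[-0.9472, 0.2191, -0.2342, 0.2954], [-0.3202, -0.6063, 0.728, 0.4012], [0.0175, 0.7645, 0.6444, 0.6431], [0.0, 0.0, 0.0, 1.0]]}
wrist {'camera_matrix': [[348.8082, 0.0, 275.6404], [0.0, 348.8082, 214.928], [0.0, 0.0, 1.0]], 'world_from_camera': [[0.4505, -0.8617, -0.2335, 0.1786], [0.8928, 0.4342, 0.1202, 0.4984], [-0.0022, -0.2626, 0.9649, 0.373], [0.0, 0.0, 0.0, 1.0]]}
0.15
```

View pics/scene0.png

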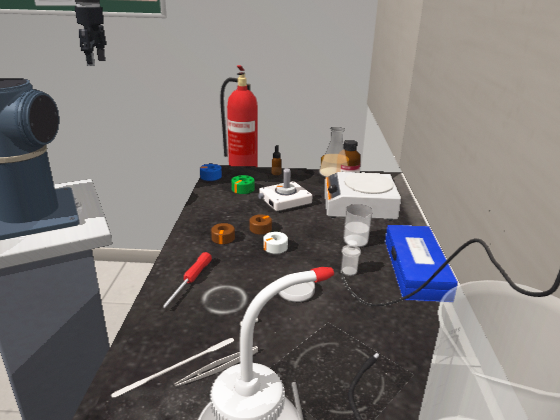

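View pics/side0.png

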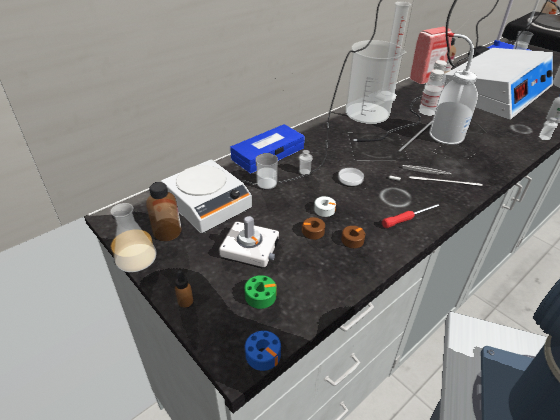

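Side view: white collar at (325,206), brown look-alikes at (314,228) and (354,236), blue carousel at (263,350), green look-alike at (260,291), spinner at (248,240), dropper at (183,292). The white collar and the blue carousel match the description. Next come rough positions and an enlarged crop.

```bash
cat > h.py <<'E'
import numpy as np,cv2
from cell import *
def ray(c,uv):
    K=np.array(c["camera_matrix"]);T=np.array(c["world_from_camera"])
    d=np.linalg.inv(K)@[uv[0],uv[1],1]; return T[:3,3],T[:3,:3]@(d*[1,-1,-1])
def onplane(c,uv,z):
    o,d=ray(c,uv); return o+d*(z-o[2])/d[2]
def blobs(mask,amin):
    n,l,s,ce=cv2.connectedComponentsWithStats(mask.astype(np.uint8)); return [(i,s[i,4],ce[i],s[i,:4]) for i in range(1,n) if s[i,4]>=amin],l
E
python3 - <<'E'
from h import *
c=get_calibration("side")
for n,uv,z in [("collar",(325,201),.024),("carousel",(263,343),.028),("green",(260,285),.028),("brown1",(314,224),.024),("brown2",(354,232),.024),("seat",(249,241),.041),("shafttop",(249,219),.085),("dropper foot",(184,303),0),("beaker foot",(266,183),0),("wb foot",(305,172),0)]:
    print(n,np.round(onplane(c,uv,z),3))
f=cv2.imread("pics/side0.png")
a=cv2.resize(f[185:275,210:370],None,fx=4.2,fy=4.2,interpolation=2)[:,:400*2]
b=cv2.resize(f[265:375,210:310],None,fx=2,fy=2,interpolation=2)
o=np.zeros((600,672,3),np.uint8);o[:378,:672]=a;o[378:598,:200]=b;cv2.imwrite("pics/crop1.png",o)
s=state();print(s["eef_rot"],s["ee_pos"])
E
```

```text
collar [ 0.439 -0.364  0.024]
carousel [0.441 0.033 0.028]
green [ 0.489 -0.078  0.028]
brown1 [ 0.441 -0.278  0.024]
brown2 [ 0.355 -0.283  0.024]
seat [ 0.546 -0.166  0.041]
shafttop [ 0.551 -0.182  0.085]
dropper foot [ 0.615 -0.013  0.   ]
beaker foot [ 0.602 -0.413  0.   ]
wb foot [ 0.523 -0.492  0.   ]
[[-8.92102537e-01  4.51831697e-01 -1.08639951e-03]
 [ 4.51832913e-01  8.92101299e-01 -1.51331505e-03]
 [ 2.85414709e-04 -1.84090325e-03 -9.99998265e-01]] [0.23692514 0.46796495 0.23036047]
```

View pics/crop1.png

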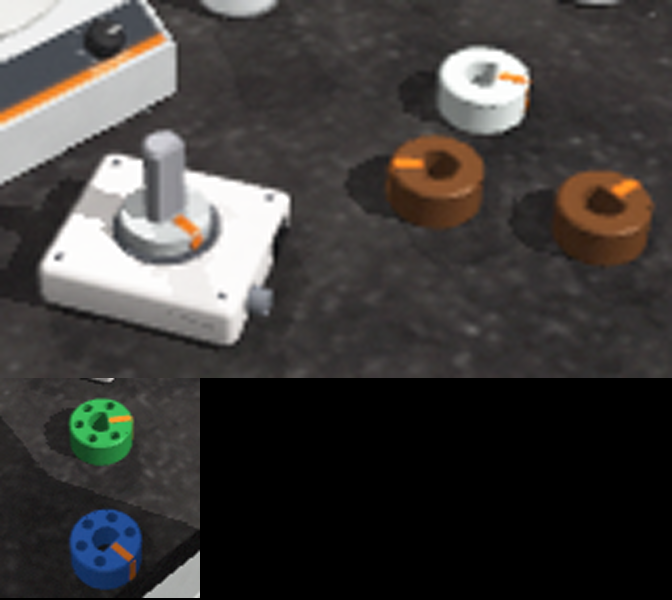

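Confirmed: the white collar is at side (325,206), the blue carousel at (263,350), and the spinner has an orange stripe on its flange. Next I look from the wrist with the camera directly above each object, so the silhouette is the top face.

```bash
cat >> h.py <<'E'
def R(yaw):
    c,s=np.cos(np.radians(yaw)),np.sin(np.radians(yaw)); return np.array([[c,s,0],[s,-c,0],[0,0,-1.]])
def over(xy,yaw,z=.2):   # camera straight above xy
    x=R(yaw)[:,0]; return np.array([xy[0],xy[1],z])-.066*x*[1,1,0]
def look(name):
    c=get_calibration("wrist"); f=grab_frame("wrist"); cv2.imwrite(f"pics/{name}.png",f); np.savez(f"pics/{name}.npz",**{k:np.array(c[k]) for k in("camera_matrix","world_from_camera")}); return c,f
E
python3 - <<'E'
from h import *
for n,xy in (("carousel",(.441,.033)),("spindle",(.551,-.175)),("collar",(.439,-.364))):
    az=np.degrees(np.arctan2(xy[1],xy[0]))
    best=None
    for yaw in (az+180,az+90,az-90,az):
        q=solve_ik(over(xy,yaw),R(yaw)); print(n,round(yaw),None if q is None else np.round(q,0))
        if q is not None and best is None and abs(q[5])<130: best=yaw
    move_ptp(over(xy,best),R(best)); c,f=look("w_"+n); print(n,best,state()["clock"],np.round(c["world_from_camera"],3)[:3,3])
ims=[cv2.imread(f"pics/w_{n}.png") for n in("carousel","spindle","collar")]
cv2.imwrite("pics/m1.png",np.vstack([np.hstack([cv2.resize(i,(400,300)) for i in ims[:2]]),np.hstack([cv2.resize(ims[2],(400,300)),np.zeros((300,400,3),np.uint8)])]))
E
```

```text
carousel 184 [-3. -0. -1. 89.  0. -8.]
carousel 94 [-13.  -9.  -9.  90.   0.  73.]
carousel -86 [  4.  -9.  -9.  90.   0. -90.]
carousel 4 [ -6. -20. -18.  92.   0. 170.]
carousel 184.27946353024524 2.05 [0.441 0.034 0.343]
spindle 162 [-24.  21.  23.  92.   0.  -6.]
spindle 72 [-31.  11.  11.  90.   0.  77.]
spindle -108 [-18.  11.  11.  90.   0. -90.]
spindle -18 [-25.   1.  -0.  89.   0. 172.]
spindle 162.3799252608385 3.1083 [ 0.551 -0.173  0.343]
collar 140 [-46.  20.  21.  92.   0.  -6.]
collar 50 [-53.  10.  10.  90.   0.  77.]
collar -130 [-40.  10.  10.  90.   0. -90.]
collar -40 [-47.  -1.  -1.  89.   0. 172.]
collar 140.33593144326812 4.125 [ 0.44  -0.362  0.343]
```

View pics/m1.png

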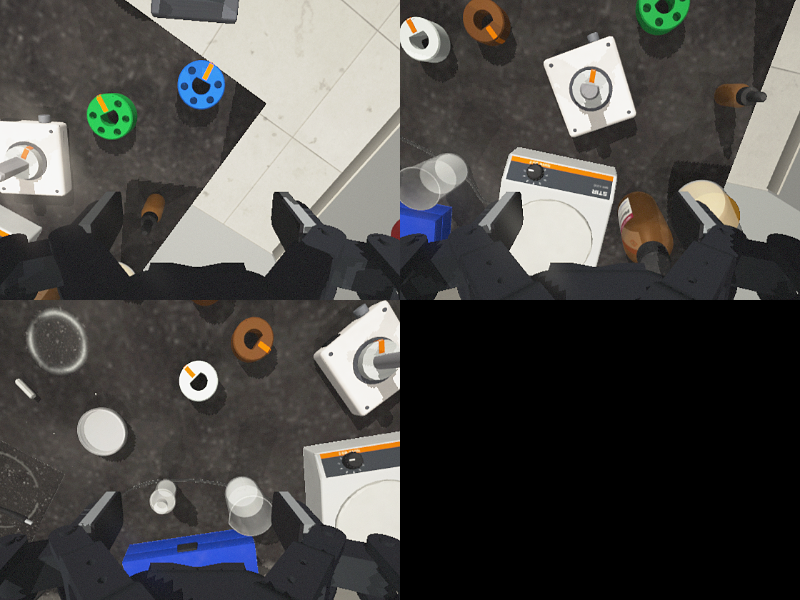

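The wrist views show, in montage pixels, the carousel at (201,84), the spindle at (591,88) and the collar at (198,381), stripes all visible. Now I measure them.

```bash
cat >> h.py <<'E'
def load(name): return dict(np.load(f"pics/{name}.npz")),cv2.imread(f"pics/{name}.png")
def comp_near(mask,uv):
    bl,l=blobs(mask,15); b=min(bl,key=lambda b:np.hypot(*(b[2]-uv))); return (l==b[0])
def orange(f):
    h=cv2.cvtColor(f,cv2.COLOR_BGR2HSV); return (h[...,0]>8)&(h[...,0]<23)&(h[...,1]>140)&(h[...,2]>150)
def body(f,kind):
    h=cv2.cvtColor(f,cv2.COLOR_BGR2HSV)
    return (h[...,1]<45)&(h[...,2]>165) if kind=="collar" else (h[...,0]>98)&(h[...,0]<120)&(h[...,1]>120)&(h[...,2]>60)
def part(c,f,kind,uv,ztop,roi=60):
    m=np.zeros(f.shape[:2],bool); y0,x0=max(int(uv[1]-roi),0),max(int(uv[0]-roi),0); m[y0:int(uv[1]+roi),x0:int(uv[0]+roi)]=1
    o=orange(f)&m; b=(body(f,kind)|o)&m
    b=cv2.morphologyEx(b.astype(np.uint8),cv2.MORPH_OPEN,np.ones((3,3)))
    cs=cv2.findContours(b,cv2.RETR_EXTERNAL,cv2.CHAIN_APPROX_NONE)[0]; k=max(cs,key=cv2.contourArea)
    P=np.array([onplane(c,p,ztop)[:2] for p in cv2.convexHull(k)[:,0]+0.0])
    (cx,cy),r=cv2.minEnclosingCircle((P*1000).astype(np.float32))
    el=cv2.fitEllipse((P*1000).astype(np.float32))
    oc=comp_near(o,uv); ys,xs=np.nonzero(oc); q=np.array([onplane(c,(x,y),ztop)[:2] for x,y in zip(xs,ys)])
    ctr=np.array(el[0])/1000; d=q.mean(0)-ctr
    ev=np.linalg.eigh(np.cov(q.T))[1][:,1]; ev=ev if ev@d>0 else -ev
    return dict(c=ctr,mec=(cx,cy,2*r),ell=el[1],ang=np.degrees(np.arctan2(d[1],d[0])),pca=np.degrees(np.arctan2(ev[1],ev[0])),n=len(q),slen=np.ptp((q-ctr)@ev)*1000)
E
python3 - <<'E'
from h import *
c,f=load("w_collar");print(part(c,f,"collar",(277,113),.024,42))
c,f=load("w_carousel");print(part(c,f,"carousel",(281,118),.028))
c,f=load("w_spindle");uv=(267,124)
o=comp_near(orange(f)&(np.hypot(*np.meshgrid(np.arange(560)-uv[0],np.arange(420)-uv[1]))<45),uv);ys,xs=np.nonzero(o)
q=np.array([onplane(c,(x,y),.041)[:2] for x,y in zip(xs,ys)]);ev=np.linalg.eigh(np.cov(q.T))[1][:,1]
print("stripe",q.mean(0),np.degrees(np.arctan2(ev[1],ev[0])),np.ptp((q@ev))*1000,(xs.min(),xs.max(),ys.min(),ys.max()),c["world_from_camera"][:3,3])
cv2.imwrite("pics/sp.png",cv2.resize(f[74:174,207:327],None,fx=6,fy=6,interpolation=cv2.INTER_CUBIC))
E
```

```text
{'c': array([ 0.43708475, -0.357392  ]), 'mec': (436.9788818359375, -357.4859924316406, 47.97586441040039), 'ell': (47.317440032958984, 47.601219177246094), 'ang': np.float64(-175.94835454830277), 'pca': np.float64(-175.5280366311608), 'n': 101, 'slen': np.float64(13.184227926733838)}
{'c': array([0.44052225, 0.03862426]), 'mec': (440.4872131347656, 38.53797149658203, 58.55479431152344), 'ell': (57.857845306396484, 58.16519546508789), 'ang': np.float64(157.25600645004997), 'pca': np.float64(157.29518612411272), 'n': 144, 'slen': np.float64(18.772260333183578)}
stripe [ 0.53910965 -0.17496086] 154.67266423471608 14.43640276971825 (np.int64(265), np.int64(273), np.int64(97), np.int64(115)) [ 0.55134186 -0.17341188  0.34306435]
```

View pics/sp.png

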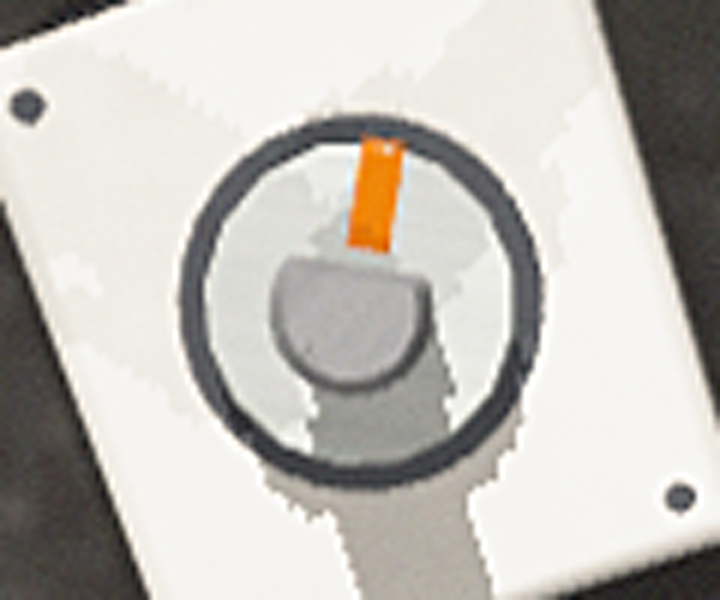

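The spindle crop is clear: the flat is at the top, facing the orange stripe, with the shaft and the 44 mm flange disc inside a dark ring. I fit the flange, then pick the collar and hover over the spindle.

```bash
cat >> h.py <<'E'
def spindle():
    c,f=load("w_spindle"); uv=np.array((267,124))
    g=cv2.cvtColor(f,cv2.COLOR_BGR2GRAY); d=(g<120)&(np.hypot(*np.meshgrid(np.arange(560)-uv[0],np.arange(420)-uv[1]))<36)
    ring=max(blobs(d,30)[0],key=lambda b:b[3][2]*b[3][3])[0]; m=(blobs(d,30)[1]==ring).astype(np.uint8)
    cs,h=cv2.findContours(m,cv2.RETR_CCOMP,cv2.CHAIN_APPROX_NONE); i=max((i for i in range(len(cs)) if h[0,i,3]>=0),key=lambda i:cv2.contourArea(cs[i]))
    P=np.array([onplane(c,p,.041)[:2] for p in cs[i][:,0]+0.0])*1000
    el=cv2.fitEllipse(cv2.convexHull(P.astype(np.float32)))
    ctr=np.array(el[0])/1000
    o=orange(f)&(np.hypot(*np.meshgrid(np.arange(560)-uv[0],np.arange(420)-uv[1]))<45)
    q=np.array([onplane(c,(x,y),.041)[:2] for y,x in np.argwhere(comp_near(o,uv))]); v=q.mean(0)-ctr
    # check: top of the D shaft, far point on the round side
    return ctr,el[1],np.degrees(np.arctan2(v[1],v[0])),np.linalg.norm(v)
E
python3 - <<'E'
from h import *
print(spindle())
c,f=load("w_spindle")
# shaft top D from crop: flat midpoint (357,266)/6, round far point (352,388)/6
for n,p in(("flatmid",(357,262)),("round",(348,388)),("left",(272,318)),("right",(425,322))): print(n,np.round(onplane(c,(p[0]/6+207,p[1]/6+74),.083),4))
E
```

```text
(array([ 0.55253973, -0.18158496]), (44.758846282958984, 45.36644744873047), np.float64(153.74615452506148), np.float64(0.014974841072979212))
flatmid [ 0.5478 -0.179   0.083 ]
round [ 0.5616 -0.1845  0.083 ]
left [ 0.551  -0.1907  0.083 ]
right [ 0.5569 -0.1733  0.083 ]
```

The flange centre (0.5525, -0.1816) and the D shaft (0.5527, -0.1814) agree, with diameter 45 mm against 44 and angle about 154°. Now I pick the collar.

```bash
python3 - <<'E'
from h import *
yaw=140.3; p=np.array([.4371,-.3574]); S=np.array([.5526,-.1815])
set_gripper(.068)
move_ptp([*p,.07],R(yaw))
print(move_straight([*p,.001],velocity=.08,contact_N=8),state()["ee_pos"])
set_gripper(.03); print(state()["gripper_width"])
move_straight([*p,.12],velocity=.2)
y2=yaw+(154.3-(-175.7+360))
print(y2)
move_ptp([*S,.125],R(y2))
look("held1"); cv2.imwrite("pics/side_h1.png",grab_frame("side"))
s=state();print(s["clock"],s["ee_pos"],s["gripper_width"],s["contact_force"],s["q"])
a=cv2.imread("pics/held1.png");b=cv2.imread("pics/side_h1.png")[150:300,160:360]
cv2.imwrite("pics/m2.png",np.hstack([cv2.resize(a,(400,300)),cv2.resize(b,(400,300))]))
E
```

```text
False [ 0.4375235  -0.35780851  0.00163523]
0.04613615370152452
110.30000000000001
8.125 [ 0.55157133 -0.18257891  0.12399271] 0.04618533358879305 [-1.20677593  0.04341211 -1.36150054] [-2.49081760e+01  1.13131872e+01  2.84359360e+00  8.16296987e+01
 -3.51559194e-02  4.48685932e+01]
```

View pics/m2.png

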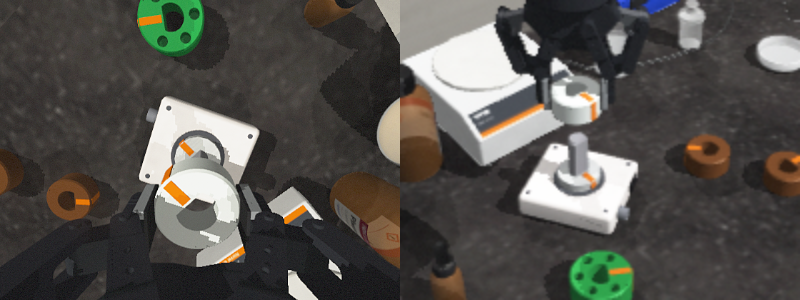

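The collar is held level with its stripe parallel to the spindle's. The arm sits about 1.5 mm off its target, so I correct that and descend on contact.

```bash
cat >> h.py <<'E'
S=np.array([.5526,-.1815])
def trim(xy,z,n=2):
    cmd=np.array([*xy,z],float)
    for _ in range(n):
        move_straight(cmd,velocity=.05); sleep(.15); e=np.array([*xy,z])-state()["ee_pos"]; cmd=cmd+e*[1,1,1]
    return cmd
E
python3 - <<'E'
from h import *
cmd=trim(S,.1)
print(cmd,state()["ee_pos"],state()["contact_force"])
for z in (.082,.07,.0405):
    cmd[2]=z
    hit=move_straight(cmd,velocity=.04,contact_N=12)
    s=state();print(z,hit,s["ee_pos"],s["contact_force"],s["clock"])
    if hit: break
E
```

```text
[ 0.55256526 -0.18147195  0.09992014] [ 0.55227083 -0.18144742  0.09955908] [ 0.01116894  0.70376497 -0.70369331]
0.082 False [ 0.55223903 -0.18136362  0.08156086] [-0.06892482 -0.03171164  0.4097288 ] 9.9083
0.07 False [ 0.55222081 -0.1813677   0.06946805] [-0.50169105 -0.85773334 -0.74313961] 10.3583
0.0405 True [ 0.55215088 -0.18135509  0.04337137] [-0.03261404  0.20340077  3.48947703] 11.0
```

It slid down almost without force and touched at TCP z=0.0434 (home ≈0.0426). Release, retreat and check.

```bash
python3 - <<'E'
from h import *
p=state()["ee_pos"]
set_gripper(.066); move_straight([p[0],p[1],.16],velocity=.25)
yaw=110.3
move_ptp(over(S,yaw,.2),R(yaw)); c,f=look("w_c1"); b=grab_frame("side"); cv2.imwrite("pics/side_c1.png",b)
print(state()["clock"])
cv2.imwrite("pics/m3.png",np.hstack([cv2.resize(f[50:200,170:370],(400,300),interpolation=2),cv2.resize(b[190:280,190:310],(400,300),interpolation=2)]))
E
```

```text
12.4583
```

View pics/m3.png

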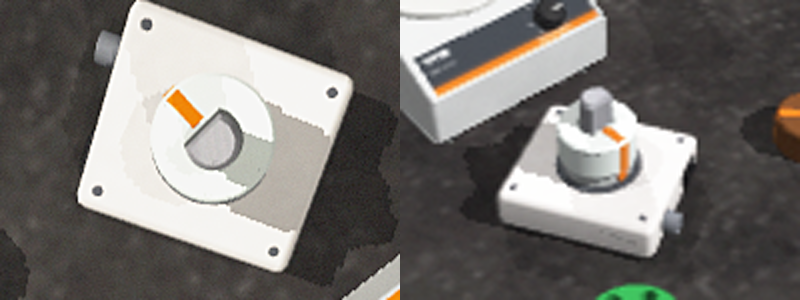

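The collar is seated upright on the flange, with the stripe on the flat side and the shaft through the bore. I re-measure its stripe angle (the brake may have slipped), then pick the carousel.

```bash
python3 - <<'E'
from h import *
c,f=load("w_c1")
o=orange(f); uv=(262,104); q=np.array([onplane(c,(x,y),.065)[:2] for y,x in np.argwhere(comp_near(o,uv))])
ev=np.linalg.eigh(np.cov(q.T))[1][:,1]; v=q.mean(0)-S
th=np.degrees(np.arctan2(*(ev*np.sign(ev@v))[::-1])); print("collar stripe",th,np.degrees(np.arctan2(v[1],v[0])),len(q),np.linalg.norm(v))
assert abs(th-154)<10
p=np.array([.4405,.0386]); yaw=184.3; y2=yaw+th-157.3
set_gripper(.078)
move_ptp([*p,.08],R(yaw)); cmd=trim(p,.05)
cmd[2]=.001; print(move_straight(cmd,velocity=.08,contact_N=8),state()["ee_pos"])
set_gripper(.04); z0=state()["ee_pos"][2]; print(state()["gripper_width"],z0)
move_straight([*p,.17],velocity=.2)
move_ptp([*S,.17],R(y2)); cmd=trim(S,.125)
f=look("held2")[1]; b=grab_frame("side")
s=state();print(s["clock"],s["ee_pos"],s["gripper_width"],y2,cmd.tolist(),z0)
cv2.imwrite("pics/m4.png",np.hstack([cv2.resize(f,(400,300)),cv2.resize(b[150:300,160:360],(400,300))]))
E
```

```text
collar stripe 154.45576833741464 150.1638977566342 141 0.01581915765896115
False [0.44063808 0.03860026 0.00114427]
0.05610982262597898 0.002252812262796191
20.0583 [ 0.55224434 -0.18131418  0.12438439] 0.0560067158557546 181.45576833741467 [0.5526084120274063, -0.18148017113099102, 0.12499738603466673] 0.002252812262796191
```

View pics/m4.png

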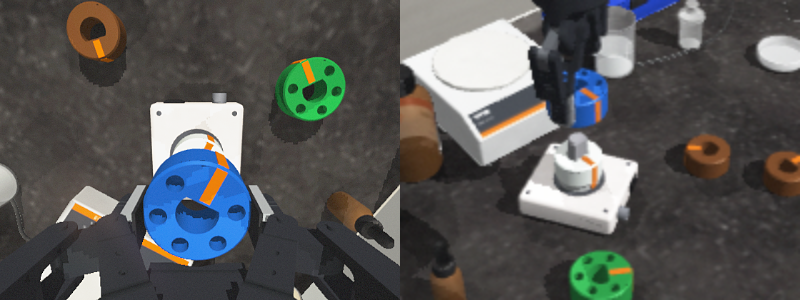

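The blue carousel is held level, its stripe parallel to the collar's. Descend.

```bash
python3 - <<'E'
from h import *
cmd=np.array([.5527,-.1815,.1]); ok=True
for z in (.1,.082,.0645):
    cmd[2]=z; hit=move_straight(cmd,velocity=.04,contact_N=12); s=state()
    print(z,hit,s["ee_pos"],s["contact_force"],s["clock"])
    if hit: break
p=s["ee_pos"]
if p[2]<.0705:
    set_gripper(.078); move_straight([p[0],p[1],.18],velocity=.25)
    move_ptp(over(S,162.4,.2),R(162.4)); c,f=look("w_end"); b=grab_frame("side"); print(state()["clock"])
    print(part(c,f,"carousel",(267,115),.093,70))
    cv2.imwrite("pics/m5.png",np.hstack([cv2.resize(f[30:210,150:390],(400,300),interpolation=2),cv2.resize(b[180:285,180:320],(400,300),interpolation=2)]))
E
```

```text
0.1 False [ 0.55271085 -0.18152081  0.10002476] [ 1.17577689 -0.51205567 -0.67117723] 20.8167
0.082 False [ 0.55243696 -0.18136715  0.08171674] [-0.36494009 -0.19880842 -1.12099162] 21.4167
0.0645 True [ 0.55303592 -0.1815936   0.067234  ] [-0.45340033  0.82997744  3.84754469] 21.825
23.3083
{'c': array([ 0.5521087 , -0.18133911]), 'mec': (552.1115112304688, -181.34898376464844, 57.319698333740234), 'ell': (56.831947326660156, 57.149959564208984), 'ang': np.float64(154.62561447407907), 'pca': np.float64(154.29233950387905), 'n': 251, 'slen': np.float64(18.90551006452678)}
```

View pics/m5.png

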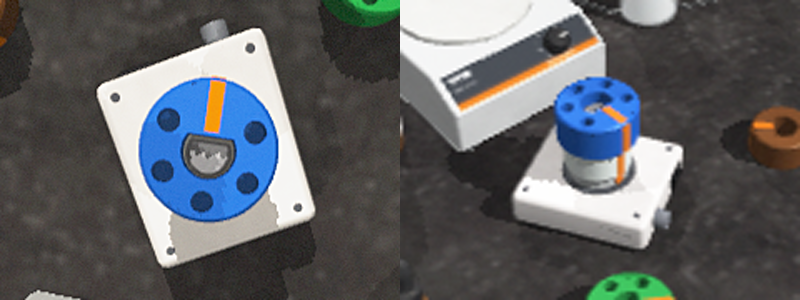

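The carousel is home: centre within 0.6 mm of the axis, stripe at 154.5° against 154.4°, diameter at the home plane 57 mm against 58 (a part sitting too high would look bigger), and flush on the collar. Handing in.

```bash
python3 -c "
from cell import *
sign_off(); print(state()['clock'])"
```

```text
the job is handed in; nothing more can be done
the job is handed in; nothing more can be done
```

I put the white collar on the spindle, then the blue carousel on top of it. Each was turned to the spindle's stripe, lowered until it touched, and let go. I handed the job in at about 23 s on the robot's clock; sign-off gives no verdict.

- **Collar:** it touched down at TCP z = 43.4 mm, about 0.8 mm above the expected home height before release. Pictures afterwards show it upright on the flange with the shaft through its bore. Its stripe measures 154.5° along its length, but about 150° taken from the spindle centre. That 4° disagreement is well inside the 0.4 rad limit.
- **Carousel:** it touched down at TCP z = 67.2 mm, against about 67 mm expected. Its centre is about 0.5 mm from the spindle axis, and its stripe is at 154.5° (spindle about 154°). It looks flush on the collar, and its measured diameter at the home height is 57 mm against 58 mm given, so it is not sitting high.
- **Other items:** no contact was noticed with the beaker, weighing bottle or dropper bottle. I did not measure their positions again at the end.
- **Arm error:** the arm settled about 1.5 mm off its commanded position while holding the collar. I corrected this before each insertion.

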